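# Photograph all four sides of a salvaged coolant valve body

## Robot

A 6-joint arm with a two-finger parallel gripper is mounted at the origin on the work surface. World frame = base frame: x ahead of the robot, y to its left, z up, the work surface at z = 0. Lengths are in mm, angles in rad, forces in N, time in s.
With the tool pointing down it reaches from about 400 to 925 mm from the base axis. Payload 12.5 kg.
Tool frame: the origin (TCP) lies midway between the tips of the shut fingers; the grasp point (between the pads) lies 19 mm behind it; z points along the fingers, y is the direction in which the jaws open and shut (so a half turn about z gives the same grasp; the last joint's range is limited). The gripper opens to 95 mm and grips with 3 to 60 N. Pads are 20 mm wide; open, the fingers measure 119 mm over their backs; the gripper's body (75 mm by 180 mm) begins 59 mm behind the grasp point.
Start: joints at [-1.315, 0.491, 1.559, -0, 1.092, -0.106], TCP at [221.247, -584.548, 214.661] pointing down, gripper open.
Joint ranges: [-3.1, 3.1], [-0.84, 2.19], [0.05, 2.79], [-1.13, 4.28], [0.06, 2.93], [-2.69, 2.69]. Speed limits (rad/s): [2.22, 2.22, 2.79, 3.14, 3.14, 3.14].

## Interface

Orientations are given as [roll, pitch, yaw] about the fixed x, y, z axes, in that order (R = Rz(yaw) Ry(pitch) Rx(roll)).
In Python, from cell import * gives the robot as it stands. The module is installed in compiled form; this text tells all that it offers.
- The arm moves only by the tool carry_out, never from a script. Its argument "moves" is a list of rows, each an object of numbers: "dx", "dy", "dz": the shift along the tool's x, y, z in m; "twist": the turn about the tool's z in degrees. A call has 1 to 5 rows; each row is the pose to reach, as a shift and turn from the pose commanded when the call began, along the tool's axes at that moment; what a row does not reach only later rows make up. A row lasts 1/10 s, in which the tool goes at most 50 mm and 8.59 degrees, less where a joint would pass 70% of its speed; a pose out of reach is approached as far as the arm can. A call with a gripper value outside its range is refused whole. "grip" is the finger opening in m, from 0 to 0.0951, set as the call begins (left out, the last holds). The fingers move at their own pace and stop on an object; the grip force is fixed at half the most. Time passes only in rows, so rows that repeat a pose let the fingers close. It gives the time, the measured TCP pose, the force and the opening at its end, in the units of the state.
- state(): the state, without advancing time (a new reading comes with each control period).
- read_camera(name): name is "side" or "top"; returns (picture, depth): 400x640x3 uint8, red, green, blue; 400x640 float32, mm along the optical axis (not along the pixel's ray), 0 where there is no reading.
- camera_info(name): a dict with "mtx" (3x3 intrinsics, pixels), "R" (3x3) and "t" (3): a world point X has camera coordinates R X + t. Camera axes: x right, y down, z forward; pixel columns grow to the right and rows downward; lengths in mm; the calibration is good to about 2 mm. A picture is of the moment at which its call begins. camera_info takes no time and is no camera call.
- job_done(): hands the job in, once; it reports no verdict.
The state is a dict: "t": time; "joints": joint angles; "qvel": joint speeds; "tau": joint torques, N m; "eef_pos": TCP position; "tcp_rot": TCP orientation; "ft_force": force on the tool from outside, world axes, zero at the start; "moment": the same for the moment, N m; "opening": opening from 0.0 (shut) to 1.0 (fully open).
Only numpy, scipy, OpenCV 4.12 (cv2) and the standard library are available. Lean on these libraries where they do the work, as an engineer would, in place of code of your own. Each camera call takes 0.05 s, during which the arm holds its last target. There are 200 camera calls.

## Task

Pick up the square cast valve body by its round neck and hold it upright up to the inspection camera, over the ring mark and level with the lens, turning it so that each of its four sides in turn faces the lens squarely and is held still for about a second: the side with the large hose port first, then a quarter turn clockwise (seen from above) each time. Then set it down gently, upright, in the clear part of the parts tray and let go. Do not touch the camera stand or disturb the other things.

Things in the scene. Friction and masses are not known exactly. Their poses are not given: they have to be found in the camera images.
- valve_mid (a point): Middle of the loose cast-aluminium coolant valve body (0.3 to 0.6 kg), on its upright axis, 53 mm above its underside; z is up along the neck. Square body 58 x 58 mm, its top 61 mm above the underside, on a 72 x 72 x 9 mm foot flange. It starts standing upright on the steel sheet, turned any way.
- valve_neck (a point): Place to grip the valve body, in any direction: on its axis, 33 mm above valve_mid, on the plain round neck (40 mm diameter, concentric, from 61 to 106 mm above the underside). Same axes as the casting.
- valve: The same casting; origin at the centre of its underside, same axes. Its sides: -x large round hose port (33 mm diameter, end 50 mm from the axis), -y small hexagonal brass sensor plug (tip 49 mm from the axis), +x flat steel cover with four screws, +y four upright ribs. Turned clockwise seen from above, it shows a fixed viewer -x, -y, +x, +y in that order.
- lens (a point): Centre of the front glass of the fixed inspection camera, 170 mm above the table. The camera looks level along this frame's -x (roughly towards the robot); z is up. A 76 mm white ring light surrounds the lens.
- spot (a point): The point of sharp focus on the lens axis, 150 mm in front of the glass and 170 mm above the table, straight above the dark 68 mm ring mark with a small cross on the stand's base plate; same axes as the lens. The middle of the valve body belongs here while it is photographed.
- stand: The fixed camera stand: base plate 300 (x) x 160 (y) x 12 mm, origin at the centre of its underside, ring mark at x = -100 mm, 25 mm steel column at x = +118 mm reaching 237 mm above the table, camera head and lens between x = +50 and +105 mm at 170 mm height.
- sheet: Fixed dark steel sheet 240 (x) x 280 (y) x 4 mm on the table, on which the valve body, the contactor and the tee stand; origin at the centre of its underside. The valve body starts on its -y half. Sheet and tray change sides, left or right of the robot.
- tray: Fixed grey open parts tray, 240 (x) x 280 (y) mm outside, walls 40 mm high and 5 mm thick, floor 5 mm thick; origin at the centre of its underside. Two other castings stand on its +y half; its -y half is clear.
- tray_clear (a point): Middle of the clear half of the tray, on the top of its floor (5 mm above the table); same axes as the tray.
- pump_mid (a point): Round cast pump with black cap, 68 mm diameter, 79 mm tall, standing in the tray; point 40 mm above its underside. To be left alone.
- elbow_mid (a point): Cast hose elbow on a 60 x 44 mm flange, 63 mm tall, standing in the tray; point 30 mm above its underside. To be left alone.
- contactor_mid (a point): Black contactor 64 x 46 mm (feet 90 mm long) with two copper studs, 72 mm tall, on the steel sheet; point 30 mm above its underside. To be left alone.
- tee_mid (a point): Small cast tee pipe fitting, 60 mm long, 44 mm tall, on the steel sheet; point 20 mm above its underside. To be left alone.
- meter: Yellow multimeter lying on its back, 160 x 84 x 46 mm, origin at the centre of its underside. To be left alone.
- wrench: Red and black insulated ratchet 270 mm long lying on the table, origin on the table under its middle. To be left alone.
- bolt_bin: Small orange bin of bolts 100 (x) x 130 (y) x 50 mm, origin at the centre of its underside. To be left alone.
Mind the look-alikes: they are no part of the job. What is shaped like the valve but red is not meant.

How it is judged (in metres and radians):
On the way, in this order (a step that is already met when the one before it is completed fails the run):
1. the valve body is held still over the ring mark at lens height with the large hose port facing the lens (x of lens in the frame of valve_mid below -0.11 m and y of lens in the frame of valve_mid between -0.045 and 0.045 m and z of lens in the frame of valve_mid between -0.04 and 0.04 m and distance between valve_mid and spot below 0.022 m and linear speed of valve below 0.03 m/s and angular speed of valve below 0.3 rad/s), for 0.7 s.
2. then, held still there, the side with the sensor plug faces the lens (y of lens in the frame of valve_mid below -0.11 m and x of lens in the frame of valve_mid between -0.045 and 0.045 m and z of lens in the frame of valve_mid between -0.04 and 0.04 m and distance between valve_mid and spot below 0.022 m and linear speed of valve below 0.03 m/s and angular speed of valve below 0.3 rad/s), for 0.7 s.
3. then, held still there, the side with the steel cover faces the lens (x of lens in the frame of valve_mid above 0.11 m and y of lens in the frame of valve_mid between -0.045 and 0.045 m and z of lens in the frame of valve_mid between -0.04 and 0.04 m and distance between valve_mid and spot below 0.022 m and linear speed of valve below 0.03 m/s and angular speed of valve below 0.3 rad/s), for 0.7 s.
4. then, held still there, the ribbed side faces the lens (y of lens in the frame of valve_mid above 0.11 m and x of lens in the frame of valve_mid between -0.045 and 0.045 m and z of lens in the frame of valve_mid between -0.04 and 0.04 m and distance between valve_mid and spot below 0.022 m and linear speed of valve below 0.03 m/s and angular speed of valve below 0.3 rad/s), for 0.7 s.
At the end, for the whole second after the job is handed in: The valve body stands upright (within 0.1 rad) and at rest, flat on the floor of the parts tray (middle within 100 mm of the tray centre in x and 120 mm in y), released, and the other things are within 30 mm of where they were (x of valve_mid in the frame of tray between -0.1 and 0.1 m and y of valve_mid in the frame of tray between -0.12 and 0.12 m and z of valve_mid in the frame of tray between 0.052 and 0.063 m and angle between valve_mid's own z axis and vertical below 0.1 rad and linear speed of valve below 0.02 m/s and angular speed of valve below 0.2 rad/s and distance of each of contactor_mid, tee_mid, pump_mid, elbow_mid, meter, wrench, bolt_bin from where it was at the start of the episode below 0.03 m); the robot touches nothing.
It fails at once if the camera stand is touched or struck (contact force between stand and anything else above 3 N).
It fails at once if another thing is pushed more than 30 mm (distance of any of contactor_mid, tee_mid, pump_mid, elbow_mid, meter, wrench, bolt_bin from where it was at the start of the episode above 0.03 m).
It fails at once if the valve body is dropped or banged down in the tray (faster than 0.35 m/s close above its floor) (x of valve_mid in the frame of tray between -0.12 and 0.12 m and y of valve_mid in the frame of tray between -0.14 and 0.14 m and z of valve_mid in the frame of tray below 0.073 m and linear speed of valve above 0.35 m/s).
It fails at once if the valve body is tipped over (angle between valve_mid's own z axis and vertical above 0.6 rad).
It also fails if it takes over 67 s, if anything falls off the work surface, if the arm or the gripper's body presses on something with over 40 N, if the wrist force passes 120 N, or if a joint passes its speed limit or range.

## Working session

There is one attempt and no reset: what is moved stays moved. The work goes in short steps, Python scripts to look and compute and a tool call to move; the robot and the scene stay as the last step left them, time stands still between calls to the robot, and variables do not carry over. Pictures are saved under pics/ and viewed, about 8 in all and at most 12, crops included, and the job is handed in when it is done.

Besides the shell and the picture viewer there is one more tool, called in YAML: its name, and indented under it one key for each argument. carry_out: Moves the arm, as the interface text tells. Its arguments: {"type":"object","properties":{"moves":{"type":"array","items":{"type":"object","properties":{"dx":{"type":"number"},"dy":{"type":"number"},"dz":{"type":"number"},"twist":{"type":"number"}}}},"grip":{"type":"number"}},"required":["moves"]}

```bash
mkdir -p pics; cat > h.py <<'E'
from cell import *
import numpy as np, cv2
def grab(n):
    p,d=read_camera(n); np.savez(f'/tmp/{n}.npz',p=p,d=d); return p,d
def load(n):
    z=np.load(f'/tmp/{n}.npz'); return z['p'],z['d']
def cloud(n,d):
    c=camera_info(n);K=np.array(c['mtx']);R=np.array(c['R']);t=np.array(c['t'])
    v,u=np.mgrid[:400,:640]
    X=np.stack([(u-K[0,2])/K[0,0]*d,(v-K[1,2])/K[1,1]*d,d],-1)
    return (X-t)@R
def proj(n,P):
    c=camera_info(n);q=(np.array(c['R'])@np.array(P,float)+np.array(c['t']));q=np.array(c['mtx'])@q
    return q[:2]/q[2]
E
python3 - <<'E'
from h import *
for n in('top','side'):
    p,d=grab(n); cv2.imwrite(f'pics/{n}0.png',p[...,::-1])
    c=camera_info(n);print(n,np.round(-np.array(c['R']).T@np.array(c['t'])),np.round(c['R'],2).tolist(),(d>0).mean())
print(state())
E
```

```text
top [ 443.  115. 1442.] [[0.01, -1.0, -0.01], [-1.0, -0.01, -0.04], [0.04, 0.01, -1.0]] 0.99601953125
side [-374. 1030.  953.] [[-0.7, -0.71, 0.02], [-0.4, 0.37, -0.84], [0.59, -0.6, -0.54]] 0.9957734375
{'t': 0.1, 'joints': array([-1.31458521e+00,  4.91479319e-01,  1.55938198e+00,  1.00626530e-05,
        1.09170037e+00, -1.05591842e-01]), 'qvel': array([ 0.00089835, -0.00167685, -0.00291037, -0.00070932, -0.00112434,
        0.00064302]), 'tau': array([ 1.49408570e-03, -6.13624692e+01, -2.58605611e+01,  6.93442323e-02,
        4.71041480e-02, -6.97257155e-05]), 'eef_pos': array([ 221.19999915, -584.32091939,  214.13483383]), 'tcp_rot': array([-3.14062997e+00, -1.11005748e-04,  3.61798264e-01]), 'ft_force': array([-0.13045298, -1.22105511,  0.78031538]), 'moment': array([-0.00609859, -0.05318052,  0.03000975]), 'opening': 1.001342603266828}
```

View pics/top0.png

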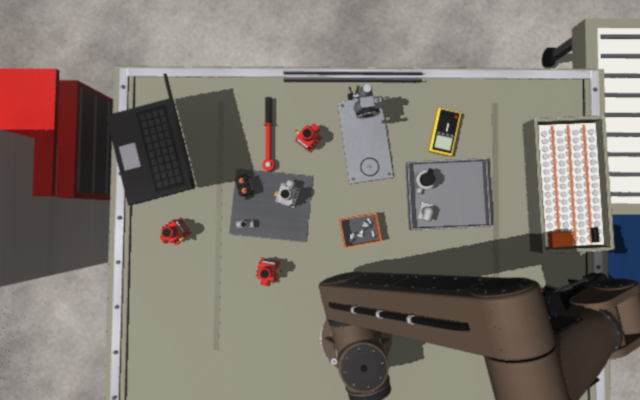

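View pics/side0.png

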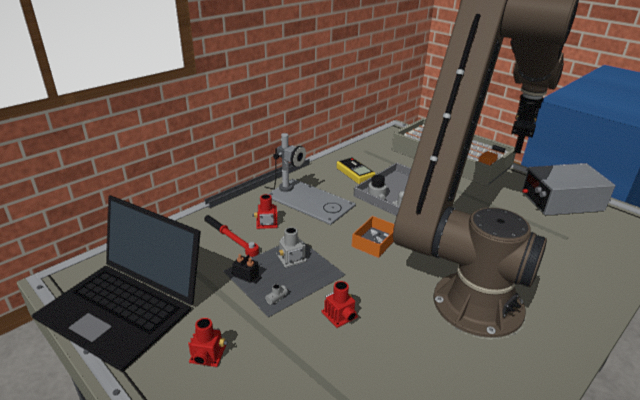

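The top view shows the grey valve candidate on the dark sheet at (288,193). The red look-alikes at (308,137), (174,232) and (268,270) are ruled out by colour. The small grey tee at (244,224) and the elbow at (427,212) are the wrong shape. The stand is at (365,140) with its ring mark at (370,167), and the tray is at (450,193) with its clear half on the right. The side view shows the valve at (291,247). I'll confirm with an enlarged crop.

```bash
python3 - <<'E'
from h import *
p,d=load('top');q,e=load('side')
a=cv2.resize(p[150:250,225:325],None,fx=4,fy=4,interpolation=2)
b=cv2.resize(q[215:315,235:335],None,fx=4,fy=4,interpolation=2)
cv2.imwrite('pics/crop.png',np.hstack([a,b])[...,::-1])
for n,dd,im in(('top',d,p),('side',e,q)):
    C=cloud(n,dd); np.set_printoptions(precision=1,suppress=True)
    Z=C[...,2]; print(n,'table z',np.median(Z[240:260,200:215] if n=='top' else Z[330:350,380:400]))
    if n=='top':
        for nm,(u,v) in dict(ring=(370,167),valve=(290,190),tray_c=(465,193),platecorner=(349,183)).items(): print(nm,C[v,u])
    # neck top of valve: z 100..115 within the sheet neighbourhood
    c0=cloud('top',d)[190,290]
    near=np.hypot(C[...,0]-c0[0],C[...,1]-c0[1])<70
    for lo,hi in((95,106),(106,120),(60,70)):
        m=near&(Z>lo)&(Z<hi); print(lo,hi,m.sum(),C[m].mean(0) if m.any() else '',C[m].min(0) if m.any() else '',C[m].max(0) if m.any() else '')
hsv=cv2.cvtColor(p,cv2.COLOR_RGB2HSV)
E
```

```text
top table z 0.0011365851332830956
ring [608.2 -47.4   9.3]
valve [519.7 235.8  61.2]
tray_c [ 517.4 -389.1    7.8]
platecorner [550.5  27.3  -0.8]
95 106 7 [500.  243.1 102.2] [486.8 232.4  98.2] [523.9 259.2 105.5]
106 120 105 [506.6 250.6 110.9] [489.9 231.2 106.3] [523.8 268.7 119.5]
60 70 151 [505.9 248.4  64.7] [471.  211.4  60.1] [554.6 284.1  69.8]
side table z -1.2268787248475683
95 106 46 [499.6 257.2 101.3] [482.2 230.   95.5] [527.8 272.2 105.9]
106 120 81 [503.5 251.7 109.1] [486.1 230.  106.1] [524.7 271.2 113.3]
60 70 142 [494.8 257.8  63.8] [467.2 217.8  60. ] [540.3 286.6  69.9]
```

View pics/crop.png

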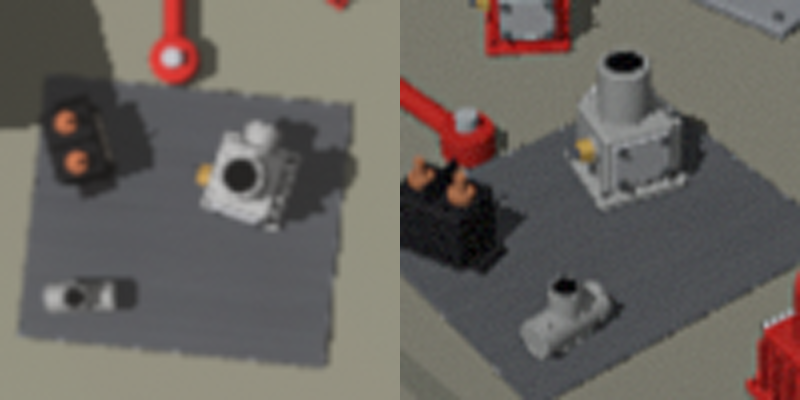

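Confirmed: the valve is the grey casting on the sheet's −y half, with its round neck at crop (242,177), hose port up-right and brass plug at the left. Next I measure the stand, valve yaw and tray.

```bash
python3 - <<'E'
from h import *
np.set_printoptions(precision=1,suppress=True)
p,d=load('top');q,e=load('side')
C=cloud('top',d);S=cloud('side',e)
def plane(u,v,z):
    c=camera_info('top');K=np.array(c['mtx']);R=np.array(c['R']);t=np.array(c['t'])
    o=-R.T@t; r=R.T@np.linalg.inv(K)@[u,v,1]; return o+r*(z-o[2])/r[2]
# stand plate
Z=C[...,2]
u,v=np.meshgrid(range(640),range(400))
m=(Z>7)&(Z<17)&(u>330)&(u<400)&(v>85)&(v<190)
m=cv2.morphologyEx(m.astype(np.uint8),cv2.MORPH_OPEN,np.ones((3,3)))
xy=C[m>0][:,:2].astype(np.float32); print('plate',cv2.minAreaRect(xy))
# ring mark: dark pixels on the plate near 370,167
g=cv2.cvtColor(p,cv2.COLOR_RGB2GRAY); w=g[152:182,355:385]; 
mm=(w<np.median(w)-25); vv,uu=np.nonzero(mm); 
(cx,cy),r=cv2.minEnclosingCircle(np.stack([uu,vv],1).astype(np.float32)); print('ring px',cx+355,cy+152,r,plane(cx+355,cy+152,12))
# tray
m=(Z>34)&(Z<46)&(u>400)&(u<500)&(v>150)&(v<235); print('tray',cv2.minAreaRect(C[m][:,:2].astype(np.float32)))
# brass plug, both views
for n,im,X in(('top',p,C),('side',q,S)):
    h=cv2.cvtColor(im,cv2.COLOR_RGB2HSV)
    m=(h[...,0]>13)&(h[...,0]<30)&(h[...,1]>110)&(h[...,2]>90)&(np.hypot(X[...,0]-505,X[...,1]-251)<65)
    print('plug',n,m.sum(),X[m].mean(0))
# body-top points
m=(np.hypot(C[...,0]-505,C[...,1]-251)<62)&(Z>58)&(Z<72); print('body',cv2.minAreaRect(C[m][:,:2].astype(np.float32)))
m=(np.hypot(C[...,0]-505,C[...,1]-251)<70)&(Z>8)&(Z<130); print('all',cv2.minAreaRect(C[m][:,:2].astype(np.float32)))
# lens head points
m=(Z>120)&(u>340)&(u<400)&(v>75)&(v<130); print('head',C[m].mean(0),C[m].min(0),C[m].max(0))
# neck rim ray centre
m=(g<45)&(np.hypot(C[...,0]-505,C[...,1]-251)<22); vv,uu=np.nonzero(m); print('hole',uu.mean(),vv.mean(),plane(uu.mean(),vv.mean(),110))
E
```

```text
plate ((710.3662109375, -27.59320068359375), (297.214111328125, 159.98629760742188), 8.741727828979492)
ring px 370.5625 169.125 12.637624740600586 [600.2 -49.2  12. ]
tray ((530.3328857421875, -318.49163818359375), (271.5685119628906, 282.65277099609375), 3.0675432682037354)
plug top 9 [508.9 287.9  51. ]
plug side 16 [508.  289.1  48.1]
body ((511.33795166015625, 245.41140747070312), (63.62555694580078, 85.7855224609375), 72.13984680175781)
all ((507.0625305175781, 251.88510131835938), (131.06900024414062, 131.65643310546875), 54.59550857543945)
head [785.3  -4.3 227. ] [442.5 -53.3 121.1] [ 853.2  115.3 1441.9]
hole 284.5 193.5 [505.1 249.9 110. ]
```

```bash
cat >> h.py <<'E'
def delta(cur,tgt):  # (x,y,z,yaw deg) mm -> dx dy dz twist
    y=np.radians(cur[3]); D=np.array(tgt[:3],float)-cur[:3]
    return np.round([(np.cos(y)*D[0]+np.sin(y)*D[1])/1e3,(np.sin(y)*D[0]-np.cos(y)*D[1])/1e3,-D[2]/1e3,cur[3]-tgt[3]],4)
def now():
    s=state(); return np.array([*s['eef_pos'],np.degrees(s['tcp_rot'][2])])
def plan(tgts,cur=None):
    cur=now() if cur is None else cur
    for t in tgts: print(t,'->',delta(cur,t).tolist()); cur=t
E
python3 - <<'E'
from h import *
plan([(325,-400,230,62),(425,-230,250,104),(500,-50,250,146),(505,150,220,179),(505,250,150,194),(505,250,72,194)])
print(proj('top',[611,-43,12]),proj('top',[609,-44,12]))
E
```

```text
(325, -400, 230, 62) -> [0.1623, -0.1356, -0.0159, -41.2705]
(425, -230, 250, 104) -> [0.197, 0.0085, -0.02, -42.0]
(500, -50, 250, 146) -> [0.1565, 0.1163, -0.0, -42.0]
(505, 150, 220, 179) -> [0.1077, 0.1686, 0.03, -33.0]
(505, 250, 150, 194) -> [0.0017, 0.1, 0.07, -15.0]
(505, 250, 72, 194) -> [-0.0, 0.0, 0.078, 0.0]
[368.8607939  166.13521853] [369.13630018 166.69080866]
```

carry_out:
  moves:
    - {"dx":0.162,"dy":-0.136,"dz":-0.016,"twist":-41}
    - {"dx":0.162,"dy":-0.136,"dz":-0.016,"twist":-41}
    - {"dx":0.162,"dy":-0.136,"dz":-0.016,"twist":-41}
    - {"dx":0.162,"dy":-0.136,"dz":-0.016,"twist":-41}
    - {"dx":0.162,"dy":-0.136,"dz":-0.016,"twist":-41}
  grip: 0.095

```text
t: 0.6
eef_pos: [326.0, -396.3, 231.0]
tcp_rot: [-3.141, -0.001, 1.086]
ft_force: [-0.1, 0.1, 0.2]
opening: 1.0
```

carry_out:
  moves:
    - {"dx":0.197,"dy":0.009,"dz":-0.02,"twist":-42}
    - {"dx":0.197,"dy":0.009,"dz":-0.02,"twist":-42}
    - {"dx":0.197,"dy":0.009,"dz":-0.02,"twist":-42}
    - {"dx":0.197,"dy":0.009,"dz":-0.02,"twist":-42}
    - {"dx":0.197,"dy":0.009,"dz":-0.02,"twist":-42}

```text
t: 1.1
eef_pos: [427.8, -226.7, 251.2]
tcp_rot: [3.141, -0.0, 1.821]
ft_force: [-1.4, -0.5, 0.2]
opening: 0.996
```

carry_out:
  moves:
    - {"dx":0.157,"dy":0.116,"dz":0,"twist":-42}
    - {"dx":0.157,"dy":0.116,"dz":0,"twist":-42}
    - {"dx":0.157,"dy":0.116,"dz":0,"twist":-42}
    - {"dx":0.157,"dy":0.116,"dz":0,"twist":-42}
    - {"dx":0.157,"dy":0.116,"dz":0,"twist":-42}

```text
t: 1.6
eef_pos: [502.3, -46.6, 250.4]
tcp_rot: [3.141, -0.0, 2.554]
ft_force: [-0.0, 0.3, 0.0]
opening: 1.0
```

carry_out:
  moves:
    - {"dx":0.108,"dy":0.169,"dz":0.03,"twist":-33}
    - {"dx":0.108,"dy":0.169,"dz":0.03,"twist":-33}
    - {"dx":0.108,"dy":0.169,"dz":0.03,"twist":-33}
    - {"dx":0.108,"dy":0.169,"dz":0.03,"twist":-33}
    - {"dx":0.108,"dy":0.169,"dz":0.03,"twist":-33}

```text
t: 2.1
eef_pos: [506.4, 154.1, 219.5]
tcp_rot: [3.141, -0.002, 3.128]
ft_force: [-0.4, -0.8, -0.5]
opening: 0.997
```

carry_out:
  moves:
    - {"dx":-0.001,"dy":0.048,"dz":0.035,"twist":-8}
    - {"dx":-0.001,"dy":0.096,"dz":0.07,"twist":-15}
    - {"dx":-0.001,"dy":0.096,"dz":0.07,"twist":-15}
    - {"dx":-0.001,"dy":0.096,"dz":0.07,"twist":-15}
    - {"dx":-0.001,"dy":0.096,"dz":0.07,"twist":-15}

```text
t: 2.6
eef_pos: [510.5, 244.9, 151.0]
tcp_rot: [-3.141, -0.0, -2.904]
ft_force: [0.0, -1.0, 0.8]
opening: 0.998
```

```bash
python3 - <<'E'
from h import *
np.set_printoptions(precision=1,suppress=True)
print(now(),state()['joints'].round(3)); plan([(505,250.5,72,-166)])
p,d=grab('top');q,e=grab('side')
a=cv2.resize(p[150:250,235:335],None,fx=4,fy=4);b=cv2.resize(q[195:295,240:340],None,fx=4,fy=4)
cv2.imwrite('pics/pre.png',np.hstack([a,b])[...,::-1])
E
```

```text
[ 510.5  244.9  151.  -166.4] [ 0.3  0.5  1.8 -0.   0.9 -1.5]
(505, 250.5, 72, -166) -> [0.0041, 0.0067, 0.079, -0.3737]
```

View pics/pre.png

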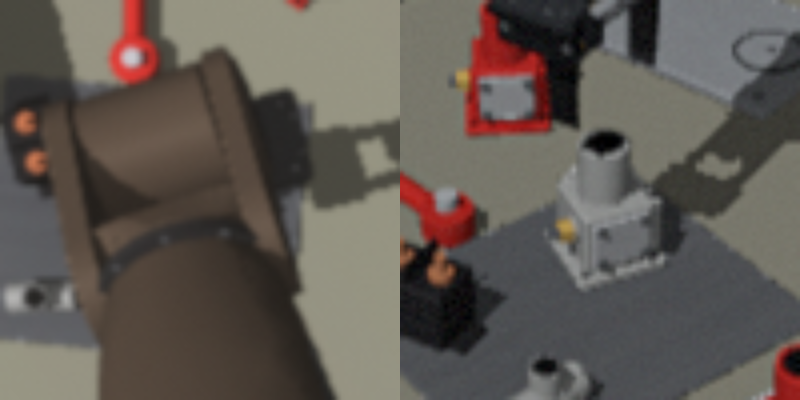

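The fingers straddle the neck in the side view: fingers at crop (565,115) and (645,60), neck top at (605,140). The arm rests about 5 mm off the mark, so I correct that first and then descend.

carry_out:
  moves:
    - {"dx":0.004,"dy":0.007,"dz":0}
    - {"dx":0.004,"dy":0.007,"dz":0.02}
    - {"dx":0.004,"dy":0.007,"dz":0.04}
    - {"dx":0.004,"dy":0.007,"dz":0.06}
    - {"dx":0.004,"dy":0.007,"dz":0.078}

```text
schema error: expected keys dx, dy, dz, twist
```

carry_out:
  moves:
    - {"dx":0}
    - {"dx":0}
    - {"dx":0}

```text
schema error: expected keys dx, dy, dz, twist
```

carry_out:
  moves:
    - {"dx":0.004,"dy":0.007,"dz":0,"twist":0}
    - {"dx":0.004,"dy":0.007,"dz":0.02,"twist":0}
    - {"dx":0.004,"dy":0.007,"dz":0.04,"twist":0}
    - {"dx":0.004,"dy":0.007,"dz":0.06,"twist":0}
    - {"dx":0.004,"dy":0.007,"dz":0.078,"twist":0}

```text
t: 3.2
eef_pos: [504.8, 251.2, 72.6]
tcp_rot: [3.142, 0.001, -2.903]
ft_force: [0.2, -0.7, -0.8]
opening: 0.992
```

carry_out:
  moves:
    - {"dx":0,"dy":0,"dz":0,"twist":0}
    - {"dx":0,"dy":0,"dz":0,"twist":0}

```text
t: 3.4
eef_pos: [505.0, 251.4, 73.4]
tcp_rot: [-3.142, 0.0, -2.903]
ft_force: [-0.8, -0.8, 0.3]
opening: 1.003
```

carry_out:
  moves:
    - {"dx":0,"dy":0,"dz":0,"twist":0}
    - {"dx":0,"dy":0,"dz":0,"twist":0}
    - {"dx":0,"dy":0,"dz":0,"twist":0}
    - {"dx":0,"dy":0,"dz":0,"twist":0}
    - {"dx":0,"dy":0,"dz":0,"twist":0}
  grip: 0.03

```text
t: 3.9
eef_pos: [504.8, 251.6, 72.8]
tcp_rot: [-3.142, 0.0, -2.902]
ft_force: [0.8, 0.2, 0.1]
opening: 0.632
```

carry_out:
  moves:
    - {"dx":0,"dy":0,"dz":0,"twist":0}
    - {"dx":0,"dy":0,"dz":0,"twist":0}
    - {"dx":0,"dy":0,"dz":0,"twist":0}
    - {"dx":0,"dy":0,"dz":0,"twist":0}
    - {"dx":0,"dy":0,"dz":0,"twist":0}

```text
t: 4.4
eef_pos: [504.8, 251.4, 72.6]
tcp_rot: [-3.141, -0.0, -2.902]
ft_force: [-0.0, -2.9, 0.1]
opening: 0.419
```

carry_out:
  moves:
    - {"dx":0,"dy":0,"dz":-0.015,"twist":0}
    - {"dx":0,"dy":0,"dz":-0.04,"twist":0}
    - {"dx":0,"dy":0,"dz":-0.07,"twist":0}
    - {"dx":0,"dy":0,"dz":-0.1,"twist":0}
    - {"dx":0,"dy":0,"dz":-0.113,"twist":0}

```text
t: 4.9
eef_pos: [505.2, 251.9, 187.6]
tcp_rot: [3.141, 0.002, -2.902]
ft_force: [0.2, 0.2, -4.0]
opening: 0.416
```

carry_out:
  moves:
    - {"dx":0,"dy":0,"dz":0,"twist":0}
    - {"dx":0,"dy":0,"dz":0,"twist":0}

```text
t: 5.1
eef_pos: [504.2, 251.4, 184.3]
tcp_rot: [-3.141, -0.002, -2.902]
ft_force: [0.5, 0.8, -5.5]
opening: 0.416
```

```bash
python3 - <<'E'
from h import *
s=state();print(now(),s['opening'],s['ft_force'])
plan([(545,140,186,-157),(580,45,186,-148),(610.5,-43.5,186,-139.6)])
E
```

```text
[ 504.1907609   251.37675671  184.3079111  -166.26965158] 0.41610278878480844 [ 0.51609044  0.82498296 -5.47576222]
(545, 140, 186, -157) -> [-0.0132, -0.1179, -0.0017, -9.2697]
(580, 45, 186, -148) -> [0.0049, -0.1011, -0.0, -9.0]
(610.5, -43.5, 186, -139.6) -> [0.021, -0.0912, -0.0, -8.4]
```

carry_out:
  moves:
    - {"dx":-0.002,"dy":-0.015,"dz":0,"twist":-1.5}
    - {"dx":-0.005,"dy":-0.04,"dz":0,"twist":-3}
    - {"dx":-0.008,"dy":-0.065,"dz":-0.001,"twist":-5}
    - {"dx":-0.011,"dy":-0.09,"dz":-0.001,"twist":-7}
    - {"dx":-0.013,"dy":-0.118,"dz":-0.001,"twist":-9.2}

```text
t: 5.6
eef_pos: [545.0, 139.2, 184.6]
tcp_rot: [3.141, -0.003, -2.74]
ft_force: [0.2, -0.3, -4.3]
opening: 0.417
```

carry_out:
  moves:
    - {"dx":0.001,"dy":-0.022,"dz":0,"twist":-2}
    - {"dx":0.002,"dy":-0.042,"dz":0,"twist":-4}
    - {"dx":0.003,"dy":-0.062,"dz":0,"twist":-6}
    - {"dx":0.004,"dy":-0.082,"dz":0,"twist":-7.5}
    - {"dx":0.005,"dy":-0.101,"dz":0,"twist":-9}

```text
t: 6.1
eef_pos: [579.7, 44.2, 184.4]
tcp_rot: [3.14, -0.003, -2.583]
ft_force: [0.5, 0.7, -4.3]
opening: 0.42
```

carry_out:
  moves:
    - {"dx":0.005,"dy":-0.02,"dz":0,"twist":-2}
    - {"dx":0.01,"dy":-0.04,"dz":0,"twist":-4}
    - {"dx":0.015,"dy":-0.06,"dz":0,"twist":-6}
    - {"dx":0.019,"dy":-0.08,"dz":0,"twist":-7.5}
    - {"dx":0.021,"dy":-0.091,"dz":0,"twist":-8.4}

```text
t: 6.6
eef_pos: [610.2, -44.6, 184.3]
tcp_rot: [3.139, -0.002, -2.438]
ft_force: [-0.2, 0.6, -6.1]
opening: 0.414
```

```bash
python3 - <<'E'
from h import *
np.set_printoptions(precision=1,suppress=True)
print(now(),state()['joints']); plan([(610.5,-43.5,186,-139.6)])
q,e=grab('side');p,d=grab('top')
a=cv2.resize(p[110:200,310:410],(400,360));b=cv2.resize(q[110:220,260:360],(400,440))[:360]
cv2.imwrite('pics/spot.png',np.hstack([a,b])[...,::-1])
print(state()['t'],proj('side',[610,-43,170]))
E
```

```text
[ 610.2  -44.6  184.3 -139.7] [-0.2  0.5  1.6 -0.   1.  -2.5]
(610.5, -43.5, 186, -139.6) -> [-0.0009, 0.0007, -0.0017, -0.0655]
6.7 [333.6 169. ]
```

View pics/spot.png

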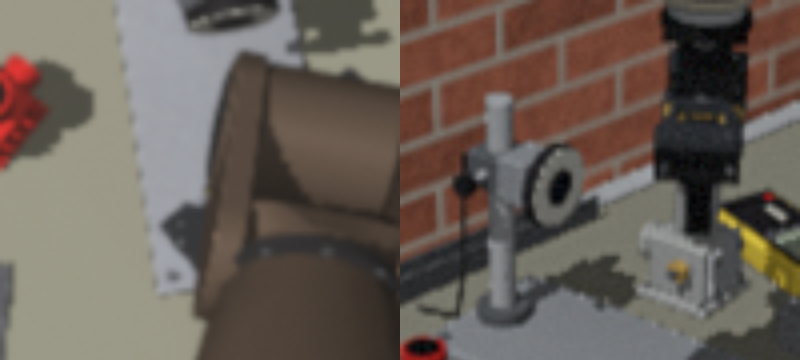

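The plug faces world +y at crop (678,270), which puts the hose port towards the lens at crop (560,185), as intended. I check position and yaw numerically.

```bash
python3 - <<'E'
from h import *
np.set_printoptions(precision=1,suppress=True)
q,e=load('side');S=cloud('side',e)
print('lens proj',proj('side',[758,-20,170]),'seen ~ 298.8,156', S[156,299],S[150,294])
m=(np.hypot(S[...,0]-610,S[...,1]+43)<75)&(S[...,2]>100)&(S[...,2]<190)
P=S[m];print('z min',np.percentile(P[:,2],2), P.mean(0))
h=cv2.cvtColor(q,cv2.COLOR_RGB2HSV)
b=m&(h[...,0]>13)&(h[...,0]<30)&(h[...,1]>110)
c=S[b].mean(0);print('plug',b.sum(),c,np.degrees(np.arctan2(c[1]+44,c[0]-610)))
# side face edges in plan: body band z 140..172
k=P[(P[:,2]>135)&(P[:,2]<172)][:,:2].astype(np.float32)
print('body',cv2.minAreaRect(k))
f=P[(P[:,2]>112)&(P[:,2]<128)][:,:2].astype(np.float32);print('foot',cv2.minAreaRect(f))
E
```

```text
lens proj [299.2 156.6] seen ~ 298.8,156 [758.2 -19.2 172.6] [760.5   2.6 202.8]
z min 116.962137593281 [598.5 -27.6 151.2]
plug 13 [592.1 -16.6 158.3] 123.0883278455024
body ((608.7451171875, -25.912918090820312), (94.67605590820312, 68.20292663574219), 25.752422332763672)
foot ((592.76171875, -30.347797393798828), (100.0547866821289, 52.025264739990234), 52.875518798828125)
```

```bash
python3 - <<'E'
from h import *
np.set_printoptions(precision=1,suppress=True)
q,e=load('side');S=cloud('side',e)
m=(np.hypot(S[...,0]-610,S[...,1]+43)<62)&(S[...,2]>128)&(S[...,2]<176)
P=S[m];rng=np.random.default_rng(0)
X=P[:,:2]
# vertical plane fits: scan of direction, density peak of offset along normal
c0=np.array([610.2,-44.6])
for th in range(70,141,5):
    out=[]
    for a in(th,th+90):
        n=np.array([np.cos(np.radians(a)),np.sin(np.radians(a))]);o=(X-c0)@n
        hst=[((o>s-2)&(o<s+2)).sum() for s in np.arange(20,50,1)];out+=[20+int(np.argmax(hst)),max(hst)]
    print(th,out)
b=cv2.resize(q[155:200,310:360],None,fx=10,fy=10,interpolation=cv2.INTER_CUBIC)
cv2.imwrite('pics/zoom.png',b[...,::-1])
E
```

```text
70 [36, np.int64(44), 30, np.int64(54)]
75 [33, np.int64(46), 28, np.int64(54)]
80 [31, np.int64(47), 25, np.int64(51)]
85 [26, np.int64(56), 34, np.int64(49)]
90 [29, np.int64(67), 31, np.int64(52)]
95 [29, np.int64(72), 32, np.int64(59)]
100 [29, np.int64(77), 32, np.int64(66)]
105 [29, np.int64(71), 32, np.int64(59)]
110 [30, np.int64(71), 31, np.int64(46)]
115 [31, np.int64(54), 30, np.int64(36)]
120 [33, np.int64(47), 21, np.int64(28)]
125 [34, np.int64(46), 24, np.int64(23)]
130 [34, np.int64(44), 22, np.int64(22)]
135 [35, np.int64(48), 22, np.int64(19)]
140 [34, np.int64(48), 21, np.int64(18)]
```

View pics/zoom.png

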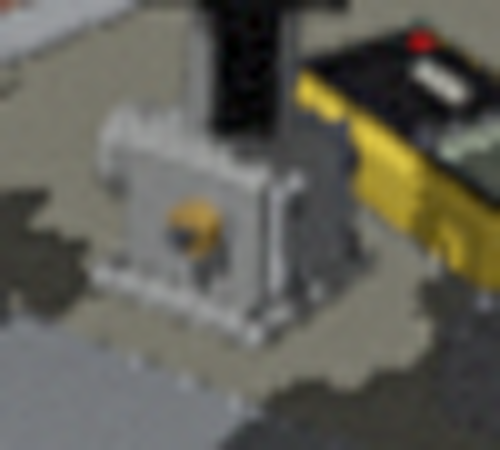

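Face normals peak at 100° and offsets match (29 and 32 mm), so yaw, height and position are right. The zoom shows the port at left (115,140), towards the lens. Now I hold, then turn.

carry_out:
  moves:
    - {"dx":0,"dy":0,"dz":0,"twist":0}
    - {"dx":0,"dy":0,"dz":0,"twist":0}
    - {"dx":0,"dy":0,"dz":0,"twist":0}
    - {"dx":0,"dy":0,"dz":0,"twist":0}
    - {"dx":0,"dy":0,"dz":0,"twist":0}

```text
t: 7.2
eef_pos: [610.4, -43.0, 186.7]
tcp_rot: [-3.141, 0.0, -2.437]
ft_force: [-0.1, -0.3, -4.1]
opening: 0.412
```

carry_out:
  moves:
    - {"dx":0,"dy":0,"dz":0,"twist":0}
    - {"dx":0,"dy":0,"dz":0,"twist":0}
    - {"dx":0,"dy":0,"dz":0,"twist":0}
    - {"dx":0,"dy":0,"dz":0,"twist":0}
    - {"dx":0,"dy":0,"dz":0,"twist":0}

```text
t: 7.7
eef_pos: [610.4, -43.3, 186.6]
tcp_rot: [-3.142, -0.0, -2.438]
ft_force: [-0.2, -0.2, -4.0]
opening: 0.417
```

carry_out:
  moves:
    - {"dx":0,"dy":0,"dz":0,"twist":0}
    - {"dx":0,"dy":0,"dz":0,"twist":0}
    - {"dx":0,"dy":0,"dz":0,"twist":0}
    - {"dx":0,"dy":0,"dz":0,"twist":0}
    - {"dx":0,"dy":0,"dz":0,"twist":0}

```text
t: 8.2
eef_pos: [610.4, -43.3, 186.6]
tcp_rot: [-3.142, -0.0, -2.438]
ft_force: [-0.0, -0.1, -4.8]
opening: 0.42
```

carry_out:
  moves:
    - {"dx":0,"dy":0,"dz":0,"twist":4}
    - {"dx":0,"dy":0,"dz":0,"twist":10}
    - {"dx":0,"dy":0,"dz":0,"twist":16}
    - {"dx":0,"dy":0,"dz":0,"twist":23}
    - {"dx":0,"dy":0,"dz":0,"twist":30}

```text
t: 8.7
eef_pos: [610.5, -43.3, 186.6]
tcp_rot: [-3.141, 0.0, -2.966]
ft_force: [-0.2, -0.2, -4.1]
opening: 0.416
```

carry_out:
  moves:
    - {"dx":0,"dy":0,"dz":0,"twist":7}
    - {"dx":0,"dy":0,"dz":0,"twist":14}
    - {"dx":0,"dy":0,"dz":0,"twist":21}
    - {"dx":0,"dy":0,"dz":0,"twist":28}
    - {"dx":0,"dy":0,"dz":0,"twist":35}

```text
t: 9.2
eef_pos: [610.5, -43.3, 186.6]
tcp_rot: [-3.142, 0.0, 2.706]
ft_force: [0.4, 0.9, -4.1]
opening: 0.416
```

carry_out:
  moves:
    - {"dx":0,"dy":0,"dz":0,"twist":7}
    - {"dx":0,"dy":0,"dz":0,"twist":14}
    - {"dx":0,"dy":0,"dz":0,"twist":19}
    - {"dx":0,"dy":0,"dz":0,"twist":23}
    - {"dx":0,"dy":0,"dz":0,"twist":25}

```text
t: 9.7
eef_pos: [610.5, -43.3, 186.6]
tcp_rot: [-3.142, 0.0, 2.272]
ft_force: [0.5, 0.8, -4.5]
opening: 0.416
```

carry_out:
  moves:
    - {"dx":0,"dy":0,"dz":0,"twist":0}
    - {"dx":0,"dy":0,"dz":0,"twist":0}
    - {"dx":0,"dy":0,"dz":0,"twist":0}
    - {"dx":0,"dy":0,"dz":0,"twist":0}
    - {"dx":0,"dy":0,"dz":0,"twist":0}

```text
t: 10.2
eef_pos: [610.5, -43.3, 186.6]
tcp_rot: [3.142, 0.0, 2.275]
ft_force: [0.1, -0.3, -4.5]
opening: 0.418
```

carry_out:
  moves:
    - {"dx":0,"dy":0,"dz":0,"twist":0}
    - {"dx":0,"dy":0,"dz":0,"twist":0}
    - {"dx":0,"dy":0,"dz":0,"twist":0}
    - {"dx":0,"dy":0,"dz":0,"twist":0}
    - {"dx":0,"dy":0,"dz":0,"twist":0}

```text
t: 10.7
eef_pos: [610.5, -43.3, 186.6]
tcp_rot: [-3.142, 0.0, 2.275]
ft_force: [-0.5, -1.0, -4.7]
opening: 0.417
```

```bash
python3 - <<'E'
from h import *
q,e=grab('side')
cv2.imwrite('pics/turn2.png',cv2.resize(q[150:200,280:360],None,fx=6,fy=6,interpolation=cv2.INTER_CUBIC)[...,::-1]);print(state()['joints'].round(2))
E
```

```text
[-0.18  0.5   1.62 -0.    1.02 -0.88]
```

View pics/turn2.png

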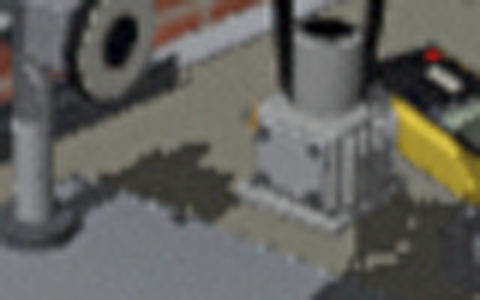

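carry_out:
  moves:
    - {"dx":0,"dy":0,"dz":0,"twist":0}
    - {"dx":0,"dy":0,"dz":0,"twist":0}
    - {"dx":0,"dy":0,"dz":0,"twist":0}
    - {"dx":0,"dy":0,"dz":0,"twist":0}
    - {"dx":0,"dy":0,"dz":0,"twist":0}

```text
t: 11.25
eef_pos: [610.5, -43.3, 186.6]
tcp_rot: [-3.142, 0.0, 2.275]
ft_force: [-0.2, 0.2, -3.6]
opening: 0.415
```

The brass plug now points to the lens (crop (252,118)), with the cover and ribs towards the side camera, so the turn sense is right. Two more quarter turns follow.

carry_out:
  moves:
    - {"dx":0,"dy":0,"dz":0,"twist":4}
    - {"dx":0,"dy":0,"dz":0,"twist":10}
    - {"dx":0,"dy":0,"dz":0,"twist":16}
    - {"dx":0,"dy":0,"dz":0,"twist":23}
    - {"dx":0,"dy":0,"dz":0,"twist":30}

```text
t: 11.75
eef_pos: [610.4, -43.3, 186.6]
tcp_rot: [-3.142, 0.0, 1.746]
ft_force: [0.2, 0.1, -4.6]
opening: 0.416
```

carry_out:
  moves:
    - {"dx":0,"dy":0,"dz":0,"twist":7}
    - {"dx":0,"dy":0,"dz":0,"twist":14}
    - {"dx":0,"dy":0,"dz":0,"twist":21}
    - {"dx":0,"dy":0,"dz":0,"twist":28}
    - {"dx":0,"dy":0,"dz":0,"twist":35}

```text
t: 12.25
eef_pos: [610.4, -43.3, 186.6]
tcp_rot: [3.142, 0.0, 1.135]
ft_force: [0.8, 0.2, -4.1]
opening: 0.418
```

carry_out:
  moves:
    - {"dx":0,"dy":0,"dz":0,"twist":7}
    - {"dx":0,"dy":0,"dz":0,"twist":14}
    - {"dx":0,"dy":0,"dz":0,"twist":19}
    - {"dx":0,"dy":0,"dz":0,"twist":23}
    - {"dx":0,"dy":0,"dz":0,"twist":25}

```text
t: 12.75
eef_pos: [610.4, -43.3, 186.6]
tcp_rot: [3.142, 0.0, 0.701]
ft_force: [-0.7, 0.5, -4.0]
opening: 0.418
```

carry_out:
  moves:
    - {"dx":0,"dy":0,"dz":0,"twist":0}
    - {"dx":0,"dy":0,"dz":0,"twist":0}
    - {"dx":0,"dy":0,"dz":0,"twist":0}
    - {"dx":0,"dy":0,"dz":0,"twist":0}
    - {"dx":0,"dy":0,"dz":0,"twist":0}

```text
t: 13.25
eef_pos: [610.5, -43.3, 186.6]
tcp_rot: [3.142, 0.0, 0.704]
ft_force: [0.2, 1.0, -3.9]
opening: 0.415
```

carry_out:
  moves:
    - {"dx":0,"dy":0,"dz":0,"twist":0}
    - {"dx":0,"dy":0,"dz":0,"twist":0}
    - {"dx":0,"dy":0,"dz":0,"twist":0}
    - {"dx":0,"dy":0,"dz":0,"twist":0}
    - {"dx":0,"dy":0,"dz":0,"twist":0}

```text
t: 13.75
eef_pos: [610.5, -43.3, 186.6]
tcp_rot: [3.141, 0.0, 0.704]
ft_force: [-0.4, -0.1, -4.1]
opening: 0.415
```

carry_out:
  moves:
    - {"dx":0,"dy":0,"dz":0,"twist":0}
    - {"dx":0,"dy":0,"dz":0,"twist":0}
    - {"dx":0,"dy":0,"dz":0,"twist":0}
    - {"dx":0,"dy":0,"dz":0,"twist":0}
    - {"dx":0,"dy":0,"dz":0,"twist":0}

```text
t: 14.25
eef_pos: [610.4, -43.3, 186.6]
tcp_rot: [3.142, 0.0, 0.704]
ft_force: [-0.6, 0.5, -4.3]
opening: 0.415
```

carry_out:
  moves:
    - {"dx":0,"dy":0,"dz":0,"twist":4}
    - {"dx":0,"dy":0,"dz":0,"twist":10}
    - {"dx":0,"dy":0,"dz":0,"twist":16}
    - {"dx":0,"dy":0,"dz":0,"twist":23}
    - {"dx":0,"dy":0,"dz":0,"twist":30}

```text
t: 14.75
eef_pos: [610.5, -43.3, 186.6]
tcp_rot: [3.142, -0.0, 0.175]
ft_force: [0.0, -0.2, -3.9]
opening: 0.415
```

carry_out:
  moves:
    - {"dx":0,"dy":0,"dz":0,"twist":7}
    - {"dx":0,"dy":0,"dz":0,"twist":14}
    - {"dx":0,"dy":0,"dz":0,"twist":21}
    - {"dx":0,"dy":0,"dz":0,"twist":28}
    - {"dx":0,"dy":0,"dz":0,"twist":35}

```text
t: 15.25
eef_pos: [610.5, -43.3, 186.6]
tcp_rot: [3.142, -0.0, -0.436]
ft_force: [0.9, 0.3, -5.2]
opening: 0.415
```

carry_out:
  moves:
    - {"dx":0,"dy":0,"dz":0,"twist":7}
    - {"dx":0,"dy":0,"dz":0,"twist":14}
    - {"dx":0,"dy":0,"dz":0,"twist":19}
    - {"dx":0,"dy":0,"dz":0,"twist":23}
    - {"dx":0,"dy":0,"dz":0,"twist":25}

```text
t: 15.75
eef_pos: [610.4, -43.3, 186.6]
tcp_rot: [3.142, -0.0, -0.87]
ft_force: [-0.1, 0.6, -3.9]
opening: 0.418
```

carry_out:
  moves:
    - {"dx":0,"dy":0,"dz":0,"twist":0}
    - {"dx":0,"dy":0,"dz":0,"twist":0}
    - {"dx":0,"dy":0,"dz":0,"twist":0}
    - {"dx":0,"dy":0,"dz":0,"twist":0}
    - {"dx":0,"dy":0,"dz":0,"twist":0}

```text
t: 16.25
eef_pos: [610.5, -43.3, 186.6]
tcp_rot: [3.142, -0.0, -0.867]
ft_force: [0.2, -0.3, -5.2]
opening: 0.419
```

carry_out:
  moves:
    - {"dx":0,"dy":0,"dz":0,"twist":0}
    - {"dx":0,"dy":0,"dz":0,"twist":0}
    - {"dx":0,"dy":0,"dz":0,"twist":0}
    - {"dx":0,"dy":0,"dz":0,"twist":0}
    - {"dx":0,"dy":0,"dz":0,"twist":0}

```text
t: 16.75
eef_pos: [610.5, -43.3, 186.7]
tcp_rot: [3.142, -0.0, -0.867]
ft_force: [0.1, -0.8, -4.6]
opening: 0.416
```

carry_out:
  moves:
    - {"dx":0,"dy":0,"dz":0,"twist":0}
    - {"dx":0,"dy":0,"dz":0,"twist":0}
    - {"dx":0,"dy":0,"dz":0,"twist":0}
    - {"dx":0,"dy":0,"dz":0,"twist":0}
    - {"dx":0,"dy":0,"dz":0,"twist":0}

```text
t: 17.25
eef_pos: [610.4, -43.3, 186.6]
tcp_rot: [3.142, -0.0, -0.867]
ft_force: [0.2, 0.7, -4.1]
opening: 0.413
```

```bash
python3 - <<'E'
from h import *
np.set_printoptions(precision=1,suppress=True)
q,e=grab('side');p,d=grab('top');C=cloud('top',d);Z=C[...,2]
cv2.imwrite('pics/turn4.png',np.hstack([cv2.resize(q[150:200,280:360],(480,300)),cv2.resize(p[145:245,400:500],(300,300))])[...,::-1])
print(state()['joints'].round(2),now())
def W(u,v,z):
    c=camera_info('top');K=np.array(c['mtx']);R=np.array(c['R']);o=-R.T@np.array(c['t']);r=R.T@np.linalg.inv(K)@[u,v,1];return o+r*(z-o[2])/r[2]
z=np.load('/tmp/top.npz')
u,v=np.meshgrid(range(640),range(400))
m=(Z>25)&(Z<43)&(u>400)&(u<497)&(v>152)&(v<232)
k=cv2.connectedComponentsWithStats(m.astype(np.uint8),connectivity=8);i=1+np.argmax(k[2][1:,2]*k[2][1:,3]);print(cv2.minAreaRect(C[k[1]==i][:,:2].astype(np.float32)),k[2][i])
f=(Z>2)&(Z<9)&(u>410)&(u<488)&(v>162)&(v<225);print('floor',C[f][:,:2].min(0),C[f][:,:2].max(0))
for nm,(a,b) in dict(tl=(407,162),tr=(490,159),br=(491,227),bl=(409,229)).items(): print(nm,W(a,b,40))
E
```

```text
[-0.2  0.5  1.6 -0.   1.   2.3] [610.4 -43.3 186.6 -49.7]
((522.211669921875, -453.55615234375), (236.34642028808594, 19.247020721435547), 1.423419713973999) [483 158   8  68 190]
floor [ 404.5 -470.9] [ 626.8 -195.8]
tl [ 623.4 -174.3   40. ]
tr [ 636.4 -466.2   40. ]
br [ 397.4 -467.9   40. ]
bl [ 387.6 -181.5   40. ]
```

View pics/turn4.png

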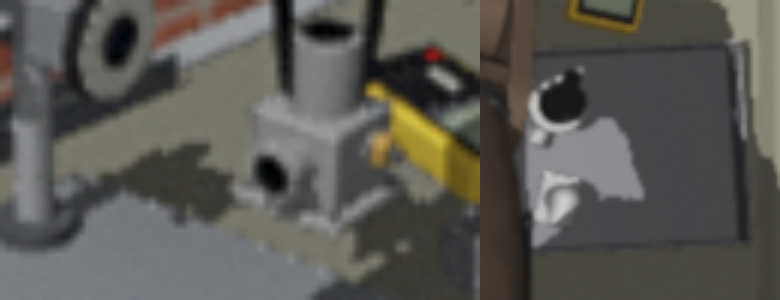

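Ribs now face the lens; the port faces the side camera at crop (270,175) and the plug is at the far right. All four holds are done. The tray's right half is clear, with the pump and elbow on the left. Next: carry over to about (514,−388).

```bash
python3 - <<'E'
from h import *
plan([(578,-163,190,-49.7),(546,-280,190,-49.7),(514,-388,187,-49.7),(514,-388,84,-49.7)])
E
```

```text
(578, -163, 190, -49.7) -> [0.0703, 0.1022, -0.0034, 0.0307]
(546, -280, 190, -49.7) -> [0.0685, 0.1001, -0.0, 0.0]
(514, -388, 187, -49.7) -> [0.0617, 0.0943, 0.003, 0.0]
(514, -388, 84, -49.7) -> [0.0, -0.0, 0.103, 0.0]
```

carry_out:
  moves:
    - {"dx":0.01,"dy":0.014,"dz":-0.001,"twist":0}
    - {"dx":0.024,"dy":0.035,"dz":-0.002,"twist":0}
    - {"dx":0.039,"dy":0.057,"dz":-0.003,"twist":0}
    - {"dx":0.055,"dy":0.08,"dz":-0.003,"twist":0}
    - {"dx":0.07,"dy":0.102,"dz":-0.003,"twist":0}

```text
t: 17.85
eef_pos: [577.3, -164.5, 189.8]
tcp_rot: [3.141, -0.0, -0.867]
ft_force: [-0.7, 0.7, -4.6]
opening: 0.419
```

carry_out:
  moves:
    - {"dx":0.014,"dy":0.02,"dz":0,"twist":0}
    - {"dx":0.028,"dy":0.04,"dz":0,"twist":0}
    - {"dx":0.042,"dy":0.06,"dz":0,"twist":0}
    - {"dx":0.055,"dy":0.08,"dz":0,"twist":0}
    - {"dx":0.068,"dy":0.1,"dz":0,"twist":0}

```text
t: 18.35
eef_pos: [544.9, -280.9, 189.7]
tcp_rot: [3.141, -0.0, -0.867]
ft_force: [-0.1, 0.4, -4.2]
opening: 0.417
```

carry_out:
  moves:
    - {"dx":0.014,"dy":0.021,"dz":0,"twist":0}
    - {"dx":0.028,"dy":0.042,"dz":0,"twist":0}
    - {"dx":0.042,"dy":0.063,"dz":0,"twist":0}
    - {"dx":0.054,"dy":0.082,"dz":0,"twist":0}
    - {"dx":0.062,"dy":0.094,"dz":0,"twist":0}

```text
t: 18.85
eef_pos: [513.1, -389.4, 189.6]
tcp_rot: [3.141, -0.0, -0.868]
ft_force: [-0.6, -0.7, -5.5]
opening: 0.415
```

carry_out:
  moves:
    - {"dx":0,"dy":0,"dz":0,"twist":0}
    - {"dx":0,"dy":0,"dz":0,"twist":0}
    - {"dx":0,"dy":0,"dz":0,"twist":0}

```text
t: 19.15
eef_pos: [514.4, -386.6, 189.6]
tcp_rot: [-3.141, 0.0, -0.866]
ft_force: [0.4, -0.2, -3.9]
opening: 0.419
```

```bash
python3 - <<'E'
from h import *
np.set_printoptions(precision=1,suppress=True)
print(now());plan([(514,-388,84,-49.7)])
p,d=grab('top');q,e=grab('side')
b=q[130:230,330:430]
cv2.imwrite('pics/tray.png',np.hstack([cv2.resize(p[140:240,400:500],(400,400)),cv2.resize(b,(400,400))])[...,::-1])
E
```

```text
[ 514.4 -386.6  189.6  -49.6]
(514, -388, 84, -49.7) -> [0.0008, 0.0013, 0.1056, 0.0681]
```

View pics/tray.png

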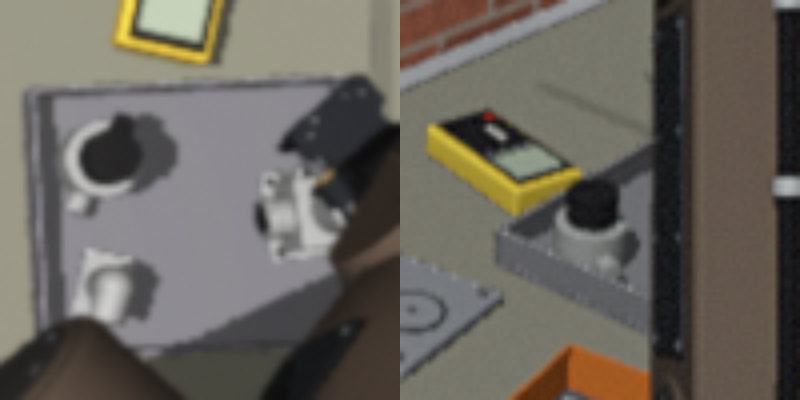

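The valve hangs over the clear half (crop (300,215)), with the pump and elbow well to the left. I lower it.

carry_out:
  moves:
    - {"dx":0,"dy":0,"dz":0.02,"twist":0}
    - {"dx":0,"dy":0,"dz":0.042,"twist":0}
    - {"dx":0,"dy":0,"dz":0.065,"twist":0}
    - {"dx":0,"dy":0,"dz":0.085,"twist":0}
    - {"dx":0,"dy":0,"dz":0.1,"twist":0}

```text
t: 19.75
eef_pos: [514.3, -386.6, 88.5]
tcp_rot: [3.141, 0.001, -0.866]
ft_force: [0.8, -0.5, -4.5]
opening: 0.418
```

carry_out:
  moves:
    - {"dx":0,"dy":0,"dz":0.001,"twist":0}
    - {"dx":0,"dy":0,"dz":0.003,"twist":0}
    - {"dx":0,"dy":0,"dz":0.005,"twist":0}
    - {"dx":0,"dy":0,"dz":0.007,"twist":0}
    - {"dx":0,"dy":0,"dz":0.009,"twist":0}

```text
t: 20.25
eef_pos: [514.4, -387.5, 81.1]
tcp_rot: [-3.142, -0.001, -0.867]
ft_force: [0.0, -0.7, -4.3]
opening: 0.416
```

carry_out:
  moves:
    - {"dx":0,"dy":0,"dz":0.001,"twist":0}
    - {"dx":0,"dy":0,"dz":0.002,"twist":0}
    - {"dx":0,"dy":0,"dz":0.003,"twist":0}
    - {"dx":0,"dy":0,"dz":0.004,"twist":0}
    - {"dx":0,"dy":0,"dz":0.004,"twist":0}

```text
t: 20.75
eef_pos: [514.2, -387.3, 76.5]
tcp_rot: [3.142, 0.0, -0.867]
ft_force: [-0.1, -0.4, -4.6]
opening: 0.416
```

Expected contact is at about 74.

carry_out:
  moves:
    - {"dx":0,"dy":0,"dz":0.001,"twist":0}
    - {"dx":0,"dy":0,"dz":0.001,"twist":0}
    - {"dx":0,"dy":0,"dz":0.002,"twist":0}
    - {"dx":0,"dy":0,"dz":0.002,"twist":0}
    - {"dx":0,"dy":0,"dz":0.002,"twist":0}

```text
t: 21.25
eef_pos: [514.2, -387.3, 74.6]
tcp_rot: [3.142, -0.0, -0.867]
ft_force: [-0.2, -0.0, -4.3]
opening: 0.414
```

carry_out:
  moves:
    - {"dx":0,"dy":0,"dz":0.001,"twist":0}
    - {"dx":0,"dy":0,"dz":0.001,"twist":0}
    - {"dx":0,"dy":0,"dz":0.001,"twist":0}

```text
t: 21.55
eef_pos: [514.2, -387.3, 73.6]
tcp_rot: [3.142, 0.0, -0.867]
ft_force: [0.7, 0.4, -3.7]
opening: 0.417
```

carry_out:
  moves:
    - {"dx":0,"dy":0,"dz":0.001,"twist":0}
    - {"dx":0,"dy":0,"dz":0.001,"twist":0}
    - {"dx":0,"dy":0,"dz":0.001,"twist":0}

```text
t: 21.85
eef_pos: [514.4, -387.4, 73.5]
tcp_rot: [-3.142, -0.001, -0.867]
ft_force: [-1.3, 2.5, 5.6]
opening: 0.417
```

Contact: the vertical force changed sign. I release and withdraw upward.

carry_out:
  moves:
    - {"dx":0,"dy":0,"dz":0,"twist":0}
    - {"dx":0,"dy":0,"dz":0,"twist":0}
    - {"dx":0,"dy":0,"dz":0,"twist":0}
    - {"dx":0,"dy":0,"dz":0,"twist":0}
    - {"dx":0,"dy":0,"dz":0,"twist":0}
  grip: 0.09

```text
t: 22.35
eef_pos: [514.3, -387.4, 72.6]
tcp_rot: [3.142, -0.0, -0.867]
ft_force: [-0.1, -0.1, 0.6]
opening: 0.776
```

carry_out:
  moves:
    - {"dx":0,"dy":0,"dz":0,"twist":0}
    - {"dx":0,"dy":0,"dz":0,"twist":0}
    - {"dx":0,"dy":0,"dz":0,"twist":0}
    - {"dx":0,"dy":0,"dz":0,"twist":0}
    - {"dx":0,"dy":0,"dz":0,"twist":0}

```text
t: 22.85
eef_pos: [514.3, -387.3, 72.7]
tcp_rot: [3.142, -0.0, -0.867]
ft_force: [0.3, 0.4, -0.4]
opening: 0.946
```

carry_out:
  moves:
    - {"dx":0,"dy":0,"dz":-0.01,"twist":0}
    - {"dx":0,"dy":0,"dz":-0.03,"twist":0}
    - {"dx":0,"dy":0,"dz":-0.06,"twist":0}
    - {"dx":0,"dy":0,"dz":-0.1,"twist":0}
    - {"dx":0,"dy":0,"dz":-0.14,"twist":0}

```text
t: 23.35
eef_pos: [514.0, -387.2, 214.7]
tcp_rot: [3.142, 0.0, -0.867]
ft_force: [0.7, -0.6, -0.2]
opening: 0.948
```

carry_out:
  moves:
    - {"dx":0,"dy":0,"dz":-0.04,"twist":0}
    - {"dx":0,"dy":0,"dz":-0.08,"twist":0}
    - {"dx":0,"dy":0,"dz":-0.08,"twist":0}
    - {"dx":0,"dy":0,"dz":-0.08,"twist":0}

```text
t: 23.75
eef_pos: [514.2, -387.2, 293.9]
tcp_rot: [-3.141, -0.002, -0.867]
ft_force: [-0.0, 0.0, -0.7]
opening: 0.948
```

```bash
python3 - <<'E'
from h import *
np.set_printoptions(precision=1,suppress=True)
p,d=grab('top');q,e=grab('side');C=cloud('top',d)
m=(np.hypot(C[...,0]-514,C[...,1]+388)<75)
for lo,hi in((55,75),(100,125)):
    k=m&(C[...,2]>lo)&(C[...,2]<hi);print(lo,k.sum(),C[k].mean(0) if k.any() else '')
print(now(),state()['ft_force'],state()['t'])
cv2.imwrite('pics/end.png',np.hstack([cv2.resize(p[70:280,220:510],(435,315)),cv2.resize(q[130:300,210:430],(408,315))])[...,::-1][:,:800])
E
```

```text
55 216 [ 513.1 -373.1   64.1]
100 123 [ 513.5 -382.5  111.6]
[ 513.8 -387.   291.8  -49.7] [ 0.3 -0.   0.5] 23.85
```

View pics/end.png

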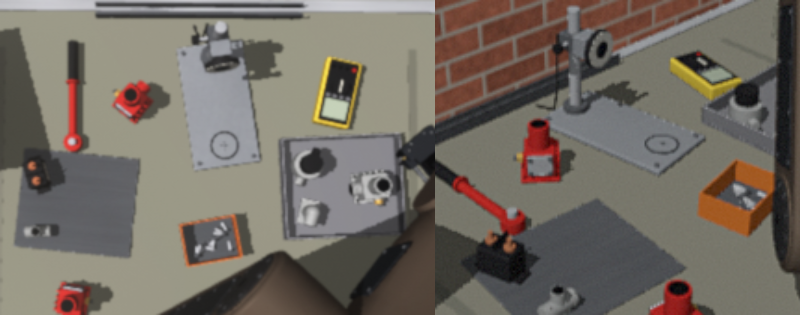

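The valve stands upright in the clear half of the tray (crop (375,185)). Its body top is at z≈64 and neck top at ≈112, and everything else is in place. I hand in.

```bash
python3 -c "
from cell import *
print(job_done(), state()['t'])"
```

```text
the job is handed in; nothing more can be done
the job is handed in; nothing more can be done
```

The job is handed in. I gripped the grey valve body by its neck and held it at the focus point. I showed the lens the port, plug, cover and ribs in that order, holding each still for about 1.5 s. I then set it down upright in the clear half of the tray at about (514, −387) and let go, finishing at about 24 s of the 67 s allowed. `job_done()` gives no verdict.

- **At the camera:** in the first pose the underside was at z 117. The body faces fitted to within about 2° of the intended angle, and the lens appeared where I predicted. Pictures confirmed the port, plug and ribs poses. I checked the cover pose only by the tool angle.
- **In the tray:** the wrist felt light contact (about 6 N upward) before I let go. Afterwards the body top measured z≈64 and the neck top ≈112, so the valve stands flat. The arm is clear at TCP height 292 mm.
- **Other things:** nothing else looked moved in the last pictures. I judged that by eye.
- **Disagreements:**
  - The plug-colour estimate of the valve's turn was 13–24° off the face fit. I trusted the faces, and the pictures agreed.
  - The ring-mark blob fit was about 13 mm off the position worked out from the base plate. I used the plate, and the lens position confirmed it.

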